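# Short spin in the bench centrifuge

## Task

Give the tubes in the bench centrifuge a short spin, only pushing with closed fingertips: switch it on at the near, bar-marked end of the red rocker, then push the open lid down, without slamming it, until its catch snaps shut. Only then press the orange short-spin key fully down and keep it down, as the rotor runs only while the key is held: the program finishes while still holding it. Press no other key, do not lift the lid higher, and leave everything else on the bench where it stands.

Things in the scene. Friction and masses are not known exactly. Their poses are not given: they have to be found in the camera images.
- centrifuge: White bench centrifuge, 270 mm deep (x) x 226 mm wide (y) x 129 mm high with the lid shut; fixed to the bench. Origin: centre of its underside; its +x points to its back (hinge side), +y to the left as the robot sees it, z up. Its front faces the robot, turned by up to 0.3 rad. A clear-windowed lid is hinged at the back; a grey control panel slopes along the front.
- panel (a point): Centre of the sloped control panel's face, 80 mm above the bench; z axis = panel normal, outwards, x axis = up the slope. The panel rises 50 mm over 85 mm (30.5 degrees from level), from 55 mm above the bench at the front edge to 105 mm below the lid. On it from left to right: orange, green and blue square key, red rocker in a black frame.
- rocker_near (a point): Middle of the near (lower) face of the red mains rocker, the half with a white bar; rides and turns with the rocker. Each face is 17 mm long (up the slope) x 23 mm wide. When off this face stands 0.4 rad out of the panel; when on it lies parallel to the panel, 7 mm above it. Pressing it in along the panel normal, 4 mm at this point, switches on: some 3 to 5 N.
- rocker (a joint): Angle of the mains rocker, rad: 0 = off, 0.40 = on. It snaps over near the middle (0.2) and stays where it snapped.
- lid (a joint): Opening angle of the lid, rad: 0 = shut and caught, grows as it opens; starts at 0.7 to 1.0. A stiff hinge keeps the lid where it is left (1 to 3 N at the lip moves it). From about 0.06 rad down a spring catch at the front resists (5 to 15 N at the lip), gives way at about 0.02 rad, then holds the lid shut.
- lid_lip (a point): Middle of the top of the grey lip at the lid's free front edge, 180 mm from the hinge line and 22 mm above it when shut. The lip is 22 mm deep x 70 mm wide x 15 mm thick, its top flush with the lid's top face (lid 22 mm thick, 204 mm wide). Rides on the lid: z axis = the lid's outward normal, x axis points to the hinge.
- lid_hinge (a point): Middle of the lid's hinge line at the back of the centrifuge, 107 mm above the bench; the hinge line runs along its y axis. Its frame turns with the lid.
- spin_key_top (a point): Centre of the top of the orange short-spin key, the leftmost on the panel: square, 21 mm, standing 8 mm out of the panel, neighbours 45 mm away centre to centre. Its z axis is the panel normal (outwards), its x axis runs up the slope.
- spin_key (a joint): How far the orange key is pressed in along the panel normal, m: 0 = up, 0.004 = fully down. A spring returns it: 2 N to start, 4 N fully down.
- start_key_top (a point): Centre of the top of the green start/stop key, next to the orange one, same size; not to be pressed.
- start_key (a joint): How far the green key is pressed in, m (0 to 0.004).
- lid_key_top (a point): Centre of the top of the blue lid-release key, third from the left, same size; not to be pressed.
- lid_key (a joint): How far the blue key is pressed in, m (0 to 0.004).
- tube_rack: Blue rack 70 x 150 mm with four capped tubes, 109 mm high over the caps; loose, stays where it is. Origin: centre of its underside.
- flask: Clear flat culture flask, 110 x 84 x 34 mm, lying, green screw cap towards its -x; loose, stays where it is. Origin: centre of its underside.
- pipette: White and grey hand pipette lying along its x axis, 240 mm long, 26 mm high; loose, stays where it is. Origin: centre of its underside.
- marker: White marker pen with a black cap, 135 mm long, 13 mm high; loose, stays where it is. Origin: centre of its underside.
- tip_box: Box of yellow pipette tips, 85 x 122 x 66 mm, clear top; loose, stays where it is. Origin: centre of its underside.
- dishes: Stack of four clear dishes, 93 mm across, 60 mm high; loose, stays where it is. Origin: centre of its underside.
- bottle: Amber bottle with a blue cap, 68 mm across, 145 mm high; loose, stays where it is. Origin: centre of its underside.

How it is judged:
By the outcome, as a careful person would: the job done as asked, in the order asked, and still so for the second after the job is handed in, while the arm keeps its last pose, push and grip.
It also fails if it takes over 51 s, if anything falls off the work surface, if the arm or the gripper's body presses on something with over 40 N, if the wrist force passes 120 N, or if a joint passes its speed limit or range.

## Robot

A 7-joint arm with a two-finger parallel gripper is mounted at the origin on the work surface. World frame = base frame: x ahead of the robot, y to its left, z up, the work surface at z = 0. Lengths are in m, angles in rad, forces in N, time in s.
With the tool pointing down it reaches from about 0.35 to 0.9 m from the base axis. Payload 19.9 kg.
Tool frame: the origin (TCP) lies between the finger pads; the fingertips stand 19 mm ahead of it and the grasp point (between the pads) is the TCP; z points along the fingers, y is the direction in which the jaws open and shut (so a half turn about z gives the same grasp; the last joint's range is limited). The gripper opens to 94 mm and grips with 3 to 60 N. Pads are 16 mm wide; open, the fingers measure 119 mm over their backs; the gripper's body (75 mm by 177 mm) begins 78 mm behind the grasp point.
Start: joints at [-1.349, 0.417, -0.01, 1.614, 0.005, 1.111, -0.053], TCP at [0.163, 0.603, 0.224] pointing down, gripper open.
Joint ranges: [-2.81, 2.81], [-0.39, 2.02], [-1.27, 1.25], [0.06, 2.57], [-1.19, 4.33], [0.19, 2], [-2.82, 2.82]. Speed limits (rad/s): [1.89, 1.89, 2.39, 2.39, 3.01, 3.01, 3.01].

## Interface

Orientations are given as a 3x3 rotation matrix whose columns are the frame's x, y, z axes.
In Python, from rig import robot gives the robot as it stands. Calls block until the motion is done:
- robot.move_ptp(position, orientation): joint-space move of the TCP to a pose.
- robot.move_linear(position, velocity=0.15, frame=None, threshold=None): straight line of the TCP; frame=None keeps the orientation; velocity is the mean speed in m/s. With threshold (N) it stops when the force on the tool has changed by that much, and returns True; else False.
- robot.goto_joints(angles): joint-space move.
- robot.gripper_to(opening): finger opening in m; the grip force is fixed at half the most; returns when the fingers have stopped.
- robot.pause(seconds).
- robot.ik(position, orientation): joint angles nearest the present ones, or None.
- robot.get_state(): the state.
- robot.grab_frame(name): name is "side" or "top"; returns the picture (400x640x3 uint8, red, green, blue); there is no depth.
- robot.camera_info(name): a dict with "fx", "fy", "cx", "cy" (pixels), "rvec" (rotation vector, rad) and "tvec" (3), from world to camera coordinates, as OpenCV has them. Camera axes: x right, y down, z forward; pixel columns grow to the right and rows downward; lengths in m; the calibration is good to about 2 mm. A picture is of the moment at which its call begins. camera_info takes no time and is no camera call.
A pose or a line that the arm cannot do raises robot.PlanningError and nothing moves.
- robot.sign_off(): hands the job in, once; it reports no verdict.
The state is a dict: "time": time; "qpos": joint angles; "joint_vel": joint speeds; "effort": joint torques, N m; "ee_pos": TCP position; "tool_rot": TCP orientation; "force": force on the tool from outside, world axes, zero at the start; "moment": the same for the moment, N m; "opening": finger opening in m.
Only numpy, scipy, OpenCV 4.12 (cv2) and the standard library are available. Lean on these libraries where they do the work, as an engineer would, in place of code of your own. Each camera call takes 0.05 s, during which the arm holds its last target. There are 200 camera calls.

## Working session

There is one attempt and no reset: what is moved stays moved. The work goes in short steps, each a Python script; the robot and the scene stay as the last script left them, time stands still between calls to the robot, and variables do not carry over. Pictures are saved under pics/ and viewed, about 8 in all and at most 12, crops included, and the job is handed in when it is done.

```bash
mkdir -p pics; ls; python3 - <<'E'
from rig import robot
import cv2
for n in("side","top"):
    cv2.imwrite(f"pics/{n}0.png",robot.grab_frame(n)[:,:,::-1]); print(robot.camera_info(n))
print(robot.get_state())
E
```

```text
pics
{'fx': 410.9520439488771, 'fy': 410.9520439488771, 'cx': 318.31048729633494, 'cy': 205.53467430884783, 'rvec': array([ 0.59360233, -2.75076748,  0.99158268]), 'tvec': array([0.54607982, 0.24035504, 0.95905943])}
{'fx': 414.5463477740837, 'fy': 414.5463477740837, 'cx': 324.6073582139177, 'cy': 199.377397331879, 'rvec': array([ 2.14112974, -2.15069218,  0.10417567]), 'tvec': array([0.02626306, 0.5624567 , 1.15305127])}
{'time': 0.1, 'qpos': array([-1.34850417,  0.41791352, -0.01030849,  1.6140687 ,  0.00468879,
        1.11067087, -0.05301421]), 'joint_vel': array([ 0.0005396 , -0.0012808 , -0.00079106, -0.00079978, -0.00067761,
        0.0005498 , -0.00014848]), 'effort': array([ 1.44557336e-03, -8.52594995e+01,  6.39877450e-01, -4.26694572e+01,
       -4.88333974e-02,  1.64643454e-02,  1.54686393e-05]), 'ee_pos': array([0.16289087, 0.60310058, 0.2239073 ]), 'tool_rot': array([[-9.65406485e-01,  2.60749454e-01, -2.01885997e-04],
       [ 2.60749522e-01,  9.65405952e-01, -1.01665017e-03],
       [-7.01890340e-05, -1.03412235e-03, -9.99999463e-01]]), 'force': array([ 0.34110577,  0.13937188, -0.96141384]), 'moment': array([-0.02647661,  0.01337686, -0.03116041]), 'opening': 0.09385264652120932}
```

View pics/side0.png

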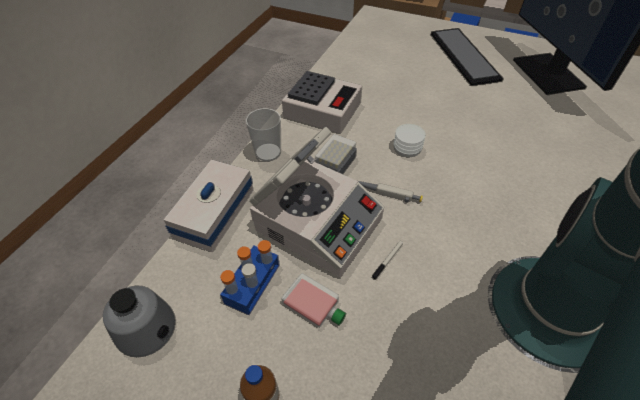

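View pics/top0.png

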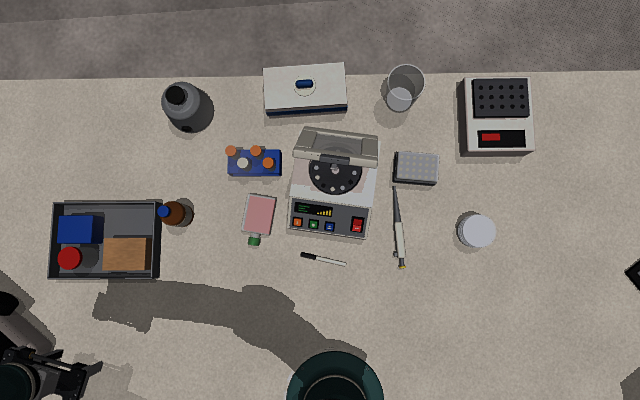

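Side view: orange, green and blue keys at about (340,252), (350,239) and (360,227), rocker at (368,202), lid standing open behind. Top view: the same keys at (297,223), (313,225) and (329,227), rocker at (357,225), lid at (335,148). Next I'll triangulate the keys and rocker and crop in on the lid.

```bash
cat > h.py <<'E'
from rig import robot
import cv2, numpy as np
C={}
for n in("side","top"):
    i=robot.camera_info(n); R=cv2.Rodrigues(np.array(i["rvec"]))[0]
    K=np.array([[i["fx"],0,i["cx"]],[0,i["fy"],i["cy"]],[0,0,1]])
    C[n]=(K,R,np.array(i["tvec"]))
def P(n): K,R,t=C[n]; return K@np.c_[R,t]
def tri(s,t):
    X=cv2.triangulatePoints(P("side"),P("top"),np.array(s,float).reshape(2,1),np.array(t,float).reshape(2,1))
    return (X[:3]/X[3]).ravel()
def proj(n,X):
    x=P(n)@np.r_[X,1]; return x[:2]/x[2]
def onplane(n,px,p0,nrm):
    K,R,t=C[n]; c=-R.T@t; d=R.T@np.linalg.inv(K)@np.r_[px,1]
    return c+d*((p0-c)@nrm)/(d@nrm)
def blob(img,hue,near,r=14,smin=110,vmin=70):
    hsv=cv2.cvtColor(img,cv2.COLOR_RGB2HSV).astype(int)
    dh=abs((hsv[...,0]-hue+90)%180-90)
    m=((dh<8)&(hsv[...,1]>smin)&(hsv[...,2]>vmin))
    yy,xx=np.nonzero(m); k=np.hypot(xx-near[0],yy-near[1])<r
    return np.array([xx[k].mean(),yy[k].mean()]),k.sum()
E
python3 - <<'E'
from h import *
S=cv2.imread("pics/side0.png")[:,:,::-1].copy();T=cv2.imread("pics/top0.png")[:,:,::-1].copy()
for n,h,s,t in(("or",10,(340,252),(297,223)),("gr",70,(350,239),(313,225)),("bl",108,(360,227),(329,227)),("red",178,(368,202),(357,225))):
    for im,p in((S,s),(T,t)): print(n,im[p[1],p[0]],cv2.cvtColor(im[p[1]:p[1]+1,p[0]:p[0]+1],cv2.COLOR_RGB2HSV).ravel())
    a,ka=blob(S,h,s,9 if n!="red" else 14);b,kb=blob(T,h,t,8 if n!="red" else 12)
    X=tri(a,b);print(n,a,ka,b,kb,X.round(4),proj("side",X)-a)
c=cv2.hconcat([cv2.resize(S[115:275,240:400],(0,0),fx=2.5,fy=2.5,interpolation=cv2.INTER_CUBIC),cv2.resize(T[115:245,280:390],None,fx=3.07,fy=3.0769,interpolation=cv2.INTER_CUBIC)[:400]])
cv2.imwrite("pics/crop.png",c[:,:,::-1]);print(c.shape)
E
```

```text
or [173 106  67] [ 11 156 173]
or [159 144 124] [ 17  56 159]
or [340.10810811 251.7972973 ] 74 [296.9375     221.83333333] 48 [0.4963 0.0997 0.0693] [0.0795614  0.01678415]
gr [165 159 146] [ 21  29 165]
gr [180 164 160] [  6  28 180]
gr [349.725 238.475] 40 [312.97058824 224.11764706] 34 [0.4896 0.0552 0.0708] [0.02906589 0.0060395 ]
bl [136 135 133] [ 20   6 136]
bl [ 59  76 115] [111 124 115]
bl [358.45652174 226.30434783] 46 [328.97368421 226.23684211] 38 [0.4836 0.011  0.0701] [0.03834452 0.00783986]
red [115  29  27] [  1 195 115]
red [117  22  20] [  1 211 117]
red [367.93457944 202.10280374] 107 [356.57291667 224.84375   ] 96 [ 0.4867 -0.0643  0.0813] [0.15305871 0.03077737]
(400, 738, 3)
```

View pics/crop.png

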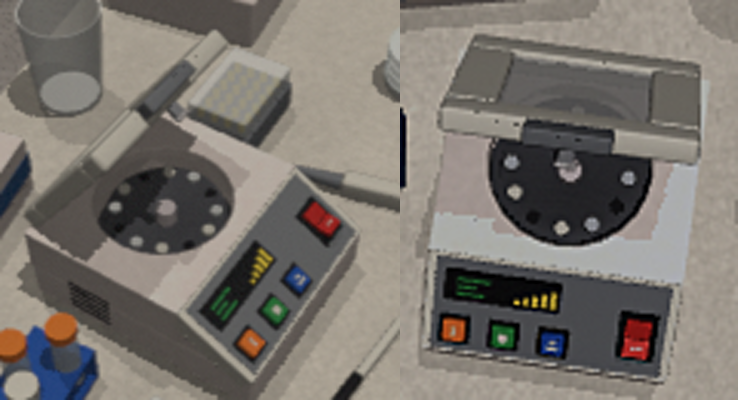

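```bash
python3 - <<'E'
from h import *
sc=lambda x,y:np.array([240+x/2.5-.3,115+y/2.5-.3])
tc=lambda x,y:np.array([280+(x-400)/3.07-.35,115+y/3.077-.35])
z=np.array([0,0,1.]);
L=onplane("top",tc(422,350),np.array([0,0,.055]),z);Rr=onplane("top",tc(664,380),np.array([0,0,.055]),z)
print("front",L,Rr,np.linalg.norm(L-Rr))
Ls=onplane("side",sc(182,313),np.array([0,0,.055]),z);Rs=onplane("side",sc(358,237),np.array([0,0,.055]),z);print("side corners",Ls,Rs)
lip=tri(sc(163,86),tc(567.5,135));print("lip",lip,proj("side",lip)-sc(163,86))
for n in C: print(n,-C[n][1].T@C[n][2])
S=cv2.imread("pics/side0.png");T=cv2.imread("pics/top0.png")
a=cv2.resize(S[130:175,275:335],None,fx=6.5,fy=6.5,interpolation=cv2.INTER_NEAREST)
b=cv2.resize(T[130:175,305:365],None,fx=6.5,fy=6.5,interpolation=cv2.INTER_NEAREST)
cv2.imwrite("pics/lip.png",cv2.hconcat([a,b]))
E
```

```text
front [0.47887783 0.12929746 0.055     ] [ 0.45089542 -0.09046508  0.055     ] 0.22153687894675406
side corners [0.57632829 0.08642858 0.055     ] [ 0.4480279  -0.07800987  0.055     ]
lip [ 0.63153946 -0.00456666  0.26248151] [0.40594786 0.09718975]
side [0.30630327 0.61297038 0.89789438]
top [ 0.41705251 -0.00648037  1.2135072 ]
```

View pics/lip.png

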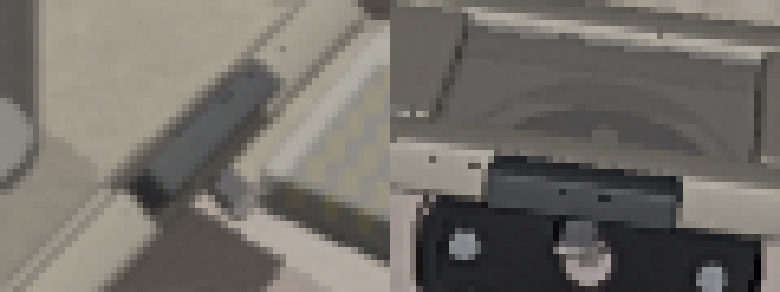

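Crop of the lip: its top/front edge is centred at about side pixel (305,148) and top pixel (334.5,157.5). I'll fit the lid angle and hinge from that, then check that every waypoint can be reached.

```bash
cat >> h.py <<'E'
th=-.135
ux=np.array([np.cos(th),np.sin(th),0]);uy=np.array([-np.sin(th),np.cos(th),0]);uz=np.array([0,0,1.])
F=np.array([.4649,.0194,0])   # front edge centre on bench
a=np.arctan2(50,85)
nrm=-np.sin(a)*ux+np.cos(a)*uz; up=np.cos(a)*ux+np.sin(a)*uz
def tool(z):  # tool y along +-centrifuge y
    y=uy*YS; return np.c_[np.cross(y,z),y,z]
YS=1
Rp=tool(-nrm)
TIP=.019
def tcp(tip,R): return tip-R[:,2]*TIP
E
python3 - <<'E'
import h; from h import *
e=tri((305,148.3),(334.5,157.5)); r=e-F; print("lip edge",e,"cent",r@ux,r@uy,r[2], proj("side",e)-[305,148.3])
from scipy.optimize import brentq
phi=brentq(lambda p:.107+.191*np.sin(p)+.022*np.cos(p)-e[2],0,1.2)
print("phi",phi,"hinge x from front",r@ux+.191*np.cos(phi)-.022*np.sin(phi))
for X in ([.4963,.0997,.0693],[.4836,.011,.0701],[.4867,-.0643,.0813]):
    r=np.array(X)-F; print(r@ux,r@uy,(r-.055*uz)@nrm)
for h.YS in(1,-1):
    R=tool(-nrm)
    for p,RR in((np.array([.4963,.0997,.075]),R),(np.array([.4867,-.0643,.09]),R),(e+[0,0,.03],tool(-uz)),(F+.08*ux+[0,0,.13],tool(-uz))):
        print(h.YS,robot.ik(tcp(p,RR),RR))
E
```

```text
lip edge [ 0.63271733 -0.00552371  0.2639866 ] cent 0.16964490727919546 -0.0021103499963021945 0.26398659665396895 [-0.00229032 -0.00055582]
phi 0.8406805823962058 hinge x from front 0.28064134177600286
0.020306699825932775 0.08379551266135593 0.002029753760926822
0.019660413505986768 -0.005806732366280791 0.0030469813047882487
0.03286685805157424 -0.08000437264186046 0.006004711329599067
1 [-0.768191    0.26398704  0.35742913  2.4024572   1.37734676  0.19307246
 -0.33731477]
1 [ 0.71839913  0.22953968 -0.72870522  2.42737886  1.55378294  0.19793575
 -0.01878056]
1 [-0.49084599  0.41919304  0.62846873  1.49918402 -0.25064312  1.304611
  1.59824508]
1 [-0.51345473  0.40509937  0.54796272  1.90202725 -0.26394674  0.90586211
  1.59874932]
-1 [ 0.06081566  0.29311185 -0.55069467  2.3770448   1.49061004  0.43011965
  2.76411599]
-1 None
-1 [-0.68079515  0.50482159  0.93962632  1.50519772 -0.41258171  1.34138007
 -1.41234923]
-1 [-0.82090327  0.54615404  0.98426274  1.91046573 -0.54726751  0.98151779
 -1.29035174]
```

The fit gives lid angle about 0.84 rad, and yaw −0.135 agrees with the key row. The tilted poses sit near the limit of joint 6, so I'll scan the turn about the tool axis for margin.

```bash
python3 - <<'E'
from h import *
lo=np.array([-2.81,-.39,-1.27,.06,-1.19,.19,-2.82]);hi=np.array([2.81,2.02,1.25,2.57,4.33,2,2.82])
K=np.array([.4963,.0997,.075]);N=np.array([.4867,-.0643,.081])-.0095*up
def rz(R,ps): return R@cv2.Rodrigues(np.array([0,0,ps]))[0]
for tilt in (.53,.43,.33):
  nn=-np.sin(tilt)*ux+np.cos(tilt)*uz
  for ps in np.arange(-180,180,45):
    R=rz(tool(-nn),np.radians(ps)); o=[]
    for p in (K,K+.05*nrm,N,N+.05*nrm):
        q=robot.ik(tcp(p,R),R); o.append("None" if q is None else f"{min(np.min(q-lo),np.min(hi-q)):.2f}")
    print(tilt,ps,o)
E
```

```text
0.53 -180 ['0.05', '0.01', 'None', 'None']
0.53 -135 ['0.05', '0.14', '0.03', 'None']
0.53 -90 ['0.02', '0.13', '0.03', 'None']
0.53 -45 ['0.00', '0.12', '0.03', 'None']
0.53 0 ['0.00', '0.11', '0.03', 'None']
0.53 45 ['0.00', '0.11', '0.03', 'None']
0.53 90 ['0.00', '0.11', '0.03', 'None']
0.53 135 ['0.05', '0.13', '0.13', 'None']
0.43 -180 ['0.01', '0.16', '0.03', '0.05']
0.43 -135 ['0.08', '0.02', '0.03', '0.05']
0.43 -90 ['0.06', '0.18', '0.03', '0.10']
0.43 -45 ['0.04', '0.17', '0.01', '0.05']
0.43 0 ['0.02', '0.16', '0.01', '0.05']
0.43 45 ['0.01', '0.15', '0.03', '0.05']
0.43 90 ['0.00', '0.15', '0.03', '0.05']
0.43 135 ['0.00', '0.16', '0.03', '0.05']
0.33 -180 ['0.13', '0.25', '0.09', '0.19']
0.33 -135 ['0.16', '0.13', '0.16', '0.12']
0.33 -90 ['0.16', '0.26', '0.16', '0.19']
0.33 -45 ['0.14', '0.26', '0.08', '0.19']
0.33 0 ['0.13', '0.25', '0.09', '0.19']
0.33 45 ['0.13', '0.25', '0.12', '0.19']
0.33 90 ['0.13', '0.24', '0.16', '0.19']
0.33 135 ['0.13', '0.24', '0.15', '0.20']
```

```bash
cat >> h.py <<'E'
t33=.33
Rt=tool(-(-np.sin(t33)*ux+np.cos(t33)*uz))
def edge(p,R=Rt): return tcp(p-.008*(R[:,0] if R[:,0]@ux>0 else -R[:,0]),R)  # TCP so that the tip's up-slope edge is at p
def st(s=""):
    x=robot.get_state(); print(s,round(x["time"],2),"tip",(x["ee_pos"]+TIP*x["tool_rot"][:,2]).round(4),"F",x["force"].round(1)); return x
E
python3 - <<'E'
from h import *
PV=np.array([.4867,-.0643,.0815])   # rocker middle
p=PV-.006*up                        # contact edge
x=robot.get_state()
robot.gripper_to(0)
robot.move_linear(x["ee_pos"]+[0,0,.16],velocity=.2)
robot.move_ptp(edge(p+.05*nrm+.12*uz),Rt); st("high")
robot.move_linear(edge(p+.03*nrm)); f0=st("appr")["force"]
print(robot.move_linear(edge(p-.010*nrm),velocity=.02,threshold=12)); x=st("press")
tip=x["ee_pos"]+TIP*x["tool_rot"][:,2]
print("depth along normal vs plan", (x["ee_pos"]-edge(p))@nrm, "lateral",(x["ee_pos"]-edge(p))@up)
cv2.imwrite("pics/press.png",cv2.resize(robot.grab_frame("side")[170:270,300:420,::-1],None,fx=5,fy=5,interpolation=cv2.INTER_CUBIC))
E
```

```text
high 5.05 tip [ 0.4493 -0.0588  0.2392] F [-0.8  0.2  0.5]
appr 7.02 tip [ 0.4591 -0.0605  0.1019] F [ 0.4  0.3 -0.3]
True
press 8.35 tip [ 0.473  -0.0625  0.0767] F [-7.2  2.5 16.2]
depth along normal vs plan 0.0012417690393257818 lateral -0.0005094189310221829
```

View pics/press.png

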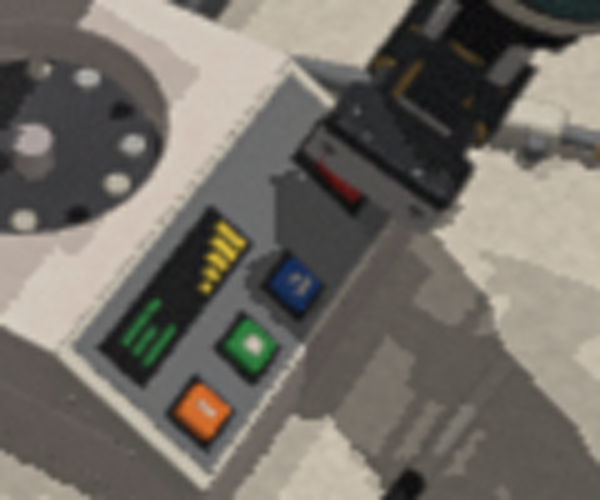

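The fingertips are on the near half of the rocker, whose red edge is visible at crop (340,185). I'll retreat to above the lid height and compare the rocker's look before and after.

```bash
python3 - <<'E'
from h import *
PV=np.array([.4867,-.0643,.0815]);p=PV-.006*up
robot.move_linear(edge(p+.04*nrm)); 
robot.move_linear(edge(p+.05*nrm+.2*uz),velocity=.25); st("up")
S=robot.grab_frame("side");T=robot.grab_frame("top")
c=lambda i,y,x,f:cv2.resize(i[y:y+30,x:x+36],None,fx=9,fy=9,interpolation=cv2.INTER_CUBIC)
S0=cv2.imread("pics/side0.png");T0=cv2.imread("pics/top0.png")
cv2.imwrite("pics/rk.png",cv2.vconcat([cv2.hconcat([c(S0,188,350,9),c(S[:,:,::-1],188,350,9)]),cv2.hconcat([c(T0,210,338,9),c(T[:,:,::-1],210,338,9)])]))
E
```

```text
up 11.85 tip [ 0.4489 -0.0592  0.3188] F [-0.8 -0.6  0.1]
```

View pics/rk.png

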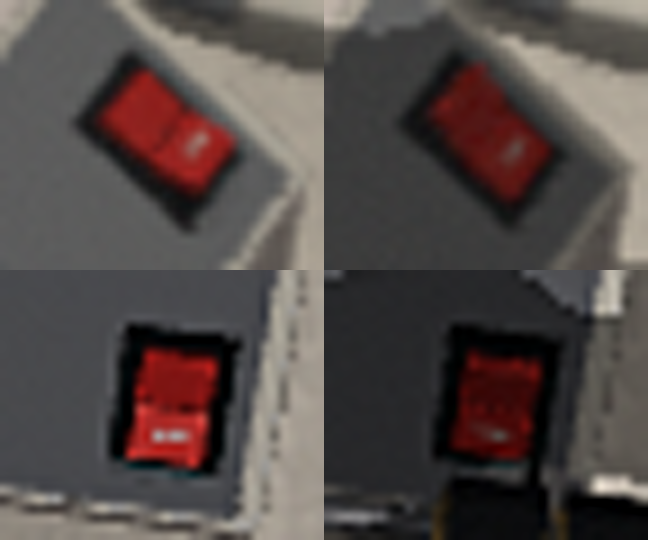

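The near half of the rocker now lies down and its far edge stands up, so it is on. Next I'll touch the lid gently from above and follow its arc down.

```bash
python3 - <<'E'
from h import *
Rv=tool(-uz); phi=.84
e=np.array([.6327,-.0055,.2640]); d=np.cos(phi)*ux-np.sin(phi)*uz
c=e+.015*d
T=lambda q: tcp(q+.008*ux,Rv)     # near edge of the tips at q
robot.move_ptp(T(c+[0,0,.07]),Rv); st("above")
n=np.sin(phi)*ux+np.cos(phi)*uz
hit=robot.move_linear(T(c+.012*n),velocity=.1,threshold=3); st(hit)
if not hit: hit=robot.move_linear(T(c-.025*n),velocity=.03,threshold=3); st(hit)
for n_ in("side","top"):
    im=robot.grab_frame(n_)[:,:,::-1]; im=im[100:250,230:430] if n_=="side" else im[100:250,240:440]
    cv2.imwrite(f"pics/l_{n_}.png",im)
cv2.imwrite("pics/l.png",cv2.resize(cv2.hconcat([cv2.imread("pics/l_side.png"),cv2.imread("pics/l_top.png")]),None,fx=2,fy=2,interpolation=cv2.INTER_CUBIC))
E
```

```text
above 13.28 tip [ 0.6501 -0.0084  0.3234] F [ 0.5  0.3 -0.4]
False 14.06 tip [ 0.6596 -0.0093  0.2613] F [0.6 0.2 0.8]
True 14.72 tip [ 0.6477 -0.0075  0.2502] F [ 0.5 -0.4  1.2]
```

View pics/l.png

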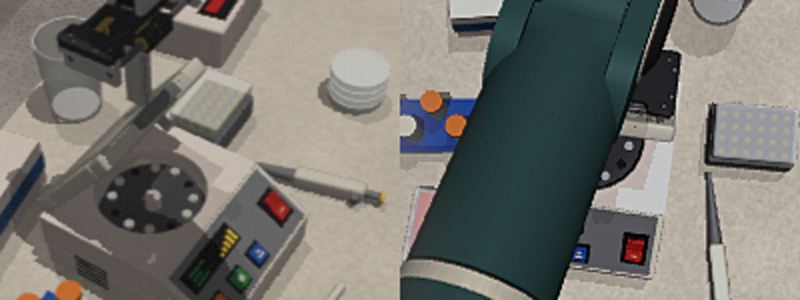

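The side view shows the tips touching the top face at the lip, and the lid still open. The contact height agrees with the fit to about 4 mm, so I'll close it along the arc, with the last part slow.

```bash
python3 - <<'E'
from h import *
Rv=tool(-uz); T=lambda q: tcp(q+.008*ux,Rv)
x=robot.get_state(); q0=x["ee_pos"]+TIP*x["tool_rot"][:,2]-.008*ux
r,hx=.171,.272; y=(q0-F)@uy
pt=lambda f:F+uy*y+ux*(hx-r*np.cos(f)+.022*np.sin(f))+uz*(.107+r*np.sin(f)+.022*np.cos(f))
from scipy.optimize import brentq
f0=brentq(lambda f:pt(f)[2]-q0[2],.3,1.2); print("phi",f0,"start offset",(pt(f0)-q0).round(4))
off=(q0-pt(f0))*[1,1,0]
for f in np.linspace(f0,.09,9)[1:]:
    h=robot.move_linear(T(pt(f)+off*(f/f0)),velocity=.07,threshold=15); st(f"{f:.2f} {h}")
    if h: break
else:
    h=robot.move_linear(T(pt(-.03)),velocity=.02,threshold=30); st(h)
E
```

```text
phi 0.8540432893839792 start offset [-0.0008  0.0001 -0.    ]
0.76 False 15.21 tip [ 0.6347 -0.0055  0.2406] F [-0.5 -0.1  0.1]
0.66 False 15.59 tip [ 0.6226 -0.0039  0.2296] F [-0.   1.   0.6]
0.57 False 15.97 tip [ 0.6115 -0.0025  0.2175] F [-0.5  0.9  0.8]
0.47 False 16.36 tip [ 0.6014 -0.0011  0.2043] F [0.9 0.5 0.3]
0.38 False 16.74 tip [5.925e-01 1.000e-04 1.900e-01] F [ 0.2 -0.4 -0.5]
0.28 False 17.12 tip [0.5852 0.001  0.1752] F [ 0.6 -0.1  0.6]
0.19 False 17.51 tip [0.5794 0.0017 0.1598] F [ 0.4 -0.8  0.3]
0.09 False 17.89 tip [0.5751 0.0024 0.1439] F [-0.9  0.7 -0.4]
True 18.68 tip [0.5732 0.0027 0.129 ] F [-7.   1.  17.6]
```

```bash
python3 - <<'E'
from h import *
x=robot.get_state()
robot.move_linear(x["ee_pos"]+[0,0,.1]); st("up")
a=robot.grab_frame("side")[100:275,230:430,::-1];b=robot.grab_frame("top")[100:275,240:440,::-1]
cv2.imwrite("pics/shut.png",cv2.resize(cv2.hconcat([a,b]),None,fx=2,fy=2,interpolation=cv2.INTER_CUBIC))
E
```

```text
up 19.51 tip [0.5728 0.0029 0.2281] F [-0.1 -0.2  0. ]
```

View pics/shut.png

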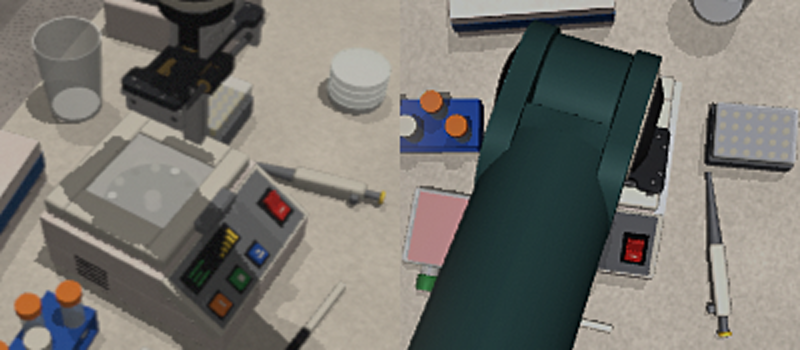

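The lid lies flat and shut: the tip stopped at 0.129 m, the stated shut height, at a 30 N push. The rocker is on and nothing nearby has moved. Now the orange key.

```bash
python3 - <<'E'
from h import *
K=onplane("top",(296.94,221.83),F+.055*uz+.0075*nrm,nrm); print("key top",K, "centf",(K-F)@ux,(K-F)@uy)
p=K+.003*up
robot.move_ptp(edge(p+.03*nrm+.12*uz),Rt); st("high")
robot.move_linear(edge(p+.02*nrm)); st("appr")
h=robot.move_linear(edge(p-.010*nrm),velocity=.015,threshold=10); x=st(h)
print("normal travel below key top", (x["ee_pos"]-edge(p))@nrm)
robot.pause(.5); x=st("hold"); print("normal F",x["force"]@nrm,(x["ee_pos"]-edge(p))@nrm)
a=robot.grab_frame("side")[170:270,290:410,::-1]
cv2.imwrite("pics/key.png",cv2.resize(a,None,fx=5,fy=5,interpolation=cv2.INTER_CUBIC))
E
```

```text
key top [0.49573828 0.09910783 0.07536594] centf 0.01982978993598269 0.08313312573761163
high 20.9 tip [0.4761 0.1015 0.2205] F [ 1.4 -0.3  0. ]
appr 22.06 tip [0.4811 0.1011 0.092 ] F [0.  0.6 0.4]
True 23.51 tip [0.4929 0.0995 0.0707] F [-8.  -0.3 16.7]
normal travel below key top -0.004167039447144469
hold 24.01 tip [0.4929 0.0995 0.0708] F [-6.7 -0.7 14.2]
normal F 15.562098811765326 -0.004061926365329594
```

View pics/key.png

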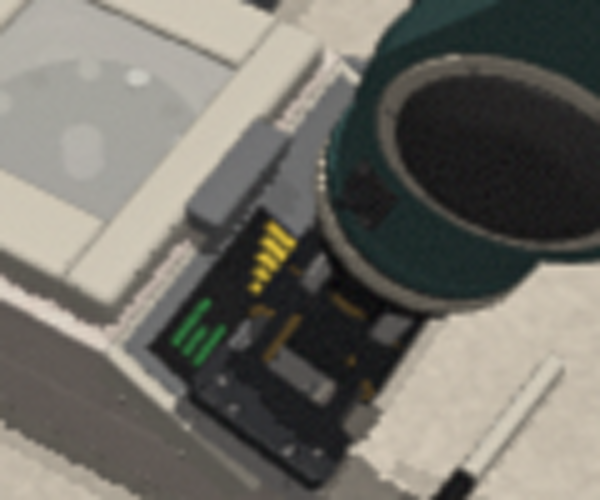

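```bash
python3 - <<'E'
from h import *
fr=[]
for i in range(4): fr.append(robot.grab_frame("side").astype(int)); robot.pause(.13)
for i in range(3):
    d=abs(fr[i+1]-fr[i]).max(2); print("rotor diff",d[165:215,280:325].mean(),(d[165:215,280:325]>25).sum(),"background",d[250:330,80:200].mean(),(d[250:330,80:200]>25).sum())
x=st("hold"); print(x["force"]@nrm)
E
```

```text
rotor diff 1.2137777777777778 0 background 1.3816666666666666 0
rotor diff 1.215111111111111 0 background 1.3723958333333333 0
rotor diff 1.2155555555555555 0 background 1.3711458333333333 0
hold 24.79 tip [0.4929 0.0995 0.0708] F [-6.8 -0.4 14.9]
16.268022789160614
```

The rotor shows no motion between frames, so I'll check whether it has turned since before the press, in case it isn't drawn moving.

```bash
python3 - <<'E'
from h import *
A=cv2.resize(cv2.imread("pics/shut.png")[:,:400],(200,175),interpolation=cv2.INTER_AREA)
S=robot.grab_frame("side")[:,:,::-1]; B=np.ascontiguousarray(S[100:275,230:430])
cv2.imwrite("pics/cmp.png",cv2.resize(cv2.hconcat([A[60:130,20:110],B[60:130,20:110]]),None,fx=4,fy=4,interpolation=cv2.INTER_CUBIC))
E
```

```text
(no output)
```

View pics/cmp.png

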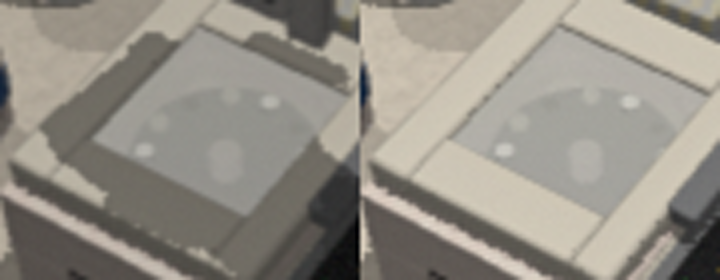

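The rotor dots are in the same place before and after (e.g. 145,150 and 505,150 in the two halves). The scene lists no rotor joint, so the rotor is probably not animated. The rocker, lid height and key travel checks all agree, so I'm handing in while still holding the key.

```bash
python3 - <<'E'
from h import *
x=st("final"); print(x["force"]@nrm)
robot.sign_off()
E
```

```text
final 24.84 tip [0.4929 0.0995 0.0708] F [-6.1 -0.6 15. ]
15.916825621831553
the job is handed in; nothing more can be done
```

I switched the rocker on, pushed the lid shut and handed in at about 25 s, still holding the orange key down. The rotor never visibly turned, so I can't confirm the spin itself.

**Checks that agree**
- **Rocker:** the pictures show its near half pressed in and its far edge raised.
- **Lid:** the fingertips stopped at 0.129 m, exactly the shut height, at a push of about 30 N. That is above the catch's 15 N, and the lid stayed flat afterwards, though I did not see the catch itself.
- **Orange key:** the tip stopped 4.1 mm below the key's estimated top, and the push held steady at about 16 N. The key needs only 4 N, so it is fully down. The hand blocked the view of the key itself.
- **Surroundings:** nothing looked moved in the pictures after the lid was shut. I did not check the whole bench again after the key press.

**Checks that disagreed or failed**
- **Rotor:** its dots were in the same place before and during the press. The scene lists no rotor joint, so it may simply not be drawn moving.
- **Positions from the cameras:** the side view placed the key tops about 5 mm too low, and the fitted hinge came out about 1 cm too far back. I used the force contacts for the key depth and a middle value for the hinge.
- **Lid force:** readings while the lid swung down were near zero, within the noise.

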